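# Release the transport lock of the bench shaker

### The arm

A 7-joint arm with a two-finger parallel gripper is mounted at the origin on a cart in front of the work surface, level with it; the furniture and walls round the work are solid. World frame = base frame: x ahead of the robot, y to its left, z up, the work surface at z = 0. Lengths are in m, angles in degrees, forces in N, time in s.
With the tool pointing down it reaches from about 0.4 to 0.875 m from the base axis. Payload 6.5 kg.
Tool frame: the origin (TCP) lies midway between the tips of the shut fingers; the grasp point (between the pads) lies 19 mm behind it (tcp_to_grasp is the distance from the TCP to the grasp point, in m); z points along the fingers, y is the line along which they close (so a half turn about z gives the same grasp; the last joint's range is limited). The gripper opens to 88 mm and grips with 3 to 60 N. Pads are 18 mm wide; open, the fingers measure 123 mm over their backs; the gripper's body (75 mm by 187 mm) begins 45 mm behind the grasp point.
Start: joints at [-70.829, 30.733, -0.252, 88.115, 0.149, 61.152, -4.079], TCP at [0.254, 0.598, 0.212] pointing down, gripper open.
Joint ranges: [-154.64, 154.64], [-21.42, 123.67], [-72.66, 72.17], [13.99, 137.28], [-74.86, 254.86], [10.95, 109.41], [-158.01, 158.01]. Speed limits (degrees/s): [136.94, 136.94, 180, 180, 180, 180, 180].

### API

Orientations are given as a 3x3 rotation matrix whose columns are the frame's x, y, z axes.
In Python, from cell import * gives the robot as it stands.
- The arm moves only by the shell command python3 -m handwheel 'ROWS' [FORCE]. ROWS is text: rows parted by semicolons, each of 7 numbers parted by spaces: the shift along the world's x, y, z in m, then the turn, a rotation vector about the world's x, y, z in rad, then the opening in per cent of the stroke, from 0 (shut) to 100 (fully open). A call has 1 to 8 rows; each row is the pose to reach, as a shift and turn from the pose commanded when the call began; what a row does not reach only later rows make up. A row lasts 1/10 s, in which the tool goes at most 50 mm and 8.59 degrees, less where a joint would pass 70% of its speed; a pose out of reach is approached as far as the arm can. A call with a gripper value outside its range is refused whole. The fingers move at their own pace and stop on an object; FORCE is the grip in N (left out, the last holds). Time passes only in rows, so rows that repeat a pose let the fingers close. It gives the time, the measured TCP pose, the force, the opening and the grip force at its end, in the units of the state.
- sense(): the state, without advancing time (a new reading comes with each control period).
- grab_frame(name): name is "scene" or "side" or "wrist"; returns a dict with "color" (480x640x3 uint8, blue, green, red), "depth" (480x640 float32, m along the optical axis (not along the pixel's ray), 0 where there is no reading), "camera_matrix" (3x3 intrinsics, pixels), "view" (4x4, takes a point from world to camera coordinates); the wrist camera has in their place "T_tool_cam" (4x4, takes a point from camera to tool coordinates, whose origin is the TCP and whose axes are the flange's). Camera axes: x right, y down, z forward; pixel columns grow to the right and rows downward; lengths in m; the calibration is good to about 2 mm. A picture is of the moment at which its call begins: read the wrist's pose just before it.
- close_job(): hands the job in; it is judged then, once.
The state is a dict: "time_s": time; "q": joint angles; "qvel": joint speeds; "tau": joint torques, N m; "position": TCP position; "orientation": TCP orientation; "contact_force": force on the tool from outside, world axes, zero at the start; "torque": the same for the moment, N m; "grip_width": finger opening in m; "grip_force": force on a finger pad.
Only numpy, scipy, OpenCV 4.12 (cv2) and the standard library are available. Lean on these libraries where they do the work, as an engineer would, in place of code of your own. Each camera call takes 0.05 s, during which the arm holds its last target. There are 200 camera calls.

### The job

The white bench shaker is to be started, but its transport lock is still on. Slide the red lock grip along its slot to the green-marked end, fully home against its end stop, and let go of it; leave the black speed slide next to it where it is set.

Things in the scene. Friction and masses are not known exactly. Their poses are not given: they have to be found in the camera images.
- transport_lock (a joint): travel of the red lock grip along its straight slot, in m: 0 at the locked end (red-marked, nearer the robot), 0.070 at the end stop of the released end (green-marked, farther away). It starts between 0 and 0.020, has about 3 N of friction and no spring, and stays where it is left.
- transport_lock_top (a point): centre of the top face of the red lock grip, 133 mm above the work surface: an upright block 24 mm long along the slot, 16 mm wide, 36 mm high, 3 mm clear of its flat metal track (track top 94 mm above the work surface; nothing rises beside the grip). The point's x axis points level along the slot to the green-marked released end, y across the slot to the left, z up.
- speed_slide_top (a point): centre of the top face of the black speed grip, same size, height and axes as the red one, in a parallel slot 60 mm to the left or right of it, marked with black ticks. It must stay where it is set; it moves as easily as the red one.
- shaker: the white shaker, fixed to the bench, 160 x 260 mm, housing 90 mm high, turned by up to 15 degrees either way. Origin: centre of its underside; x points away from the robot along the slots, y to the left. The two slots lie on the console at its left; the carrier plate at its right has two petri dishes on it, up to 125 mm above the work surface.

How it is judged (in metres and radians):
At the end, for the whole second after the job is handed in: The red lock grip rests within 10 mm of its end stop at the green-marked end, and the black speed slide is within 10 mm of where it was at the start (value of joint transport_lock above 0.06 m and velocity of joint transport_lock between -0.01 and 0.01 m/s and distance of speed_slide_top from where it was at the start of the episode below 0.01 m); the robot touches nothing.
It fails at once if the black speed slide was shifted by more than 10 mm (distance of speed_slide_top from where it was at the start of the episode above 0.01 m).
It also fails if it takes over 32 s, if anything falls off the work surface, if the arm or the gripper's body presses on something with over 40 N, if the wrist force passes 120 N, or if a joint passes its speed limit or range.

## Working session

There is one attempt and no reset: what is moved stays moved. The work goes in short steps, Python scripts to look and compute and a shell command to move; the robot and the scene stay as the last step left them, time stands still between calls to the robot, and variables do not carry over. Pictures are saved under pics/ and viewed, at most 10 in all, crops included, and the job is handed in when it is done.

```bash
mkdir -p pics; python3 - <<'E'
from cell import *
import cv2,numpy as np
s=sense();print(s)
for n in("scene","wrist"):
    f=grab_frame(n);cv2.imwrite(f"pics/{n}0.png",f["color"]);np.savez(f"pics/{n}0.npz",**{k:v for k,v in f.items()})
E
```

```text
{'time_s': 0.0, 'q': array([-70.83132967,  30.77819609,  -0.2549706 ,  88.16980139,
         0.14892374,  61.15210933,  -4.07987854]), 'qvel': array([-0.00621862, -0.0054557 ,  0.0313197 ,  0.03682058,  0.03328736,
        0.09556356, -0.01868277]), 'tau': array([ 1.45356280e-04, -5.70977640e+01,  9.90991406e-01, -2.51603204e+01,
       -5.62746066e-02,  1.77975220e-02,  1.55960724e-04]), 'position': array([0.25332923, 0.59788503, 0.21103721]), 'orientation': array([[-9.20795089e-01,  3.90046259e-01, -5.65980208e-04],
       [ 3.90046651e-01,  9.20793624e-01, -1.64686560e-03],
       [-1.21202800e-04, -1.73718444e-03, -9.99998484e-01]]), 'contact_force': array([ 0.16578997, -0.2175923 ,  0.27673119]), 'torque': array([ 0.03076795, -0.01845015,  0.01140408]), 'grip_force': 0.0, 'grip_width': 0.08807388570345247}
```

View pics/scene0.png

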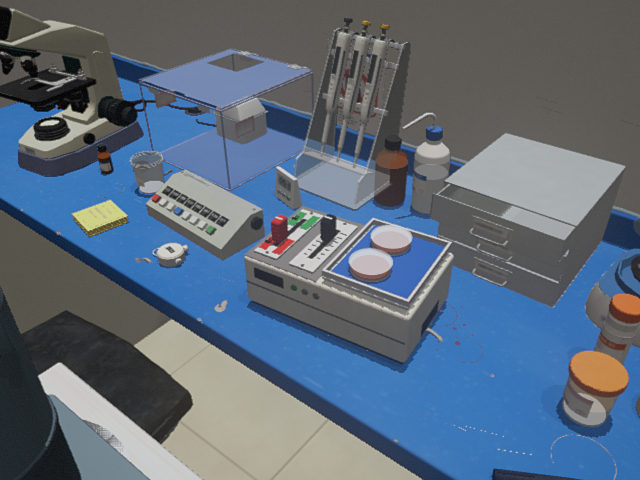

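The scene shows the shaker, with the red grip at about (279,228), the black grip at (328,227) and the petri dishes to its right. Next I'll measure both grips from depth and enlarge a crop.

```bash
cat > h.py <<'E'
import numpy as np,cv2
def cloud(f):
    K=f["camera_matrix"];d=f["depth"].astype(float);v,u=np.mgrid[:480,:640]
    P=np.stack([(u-K[0,2])/K[0,0]*d,(v-K[1,2])/K[1,1]*d,d,np.ones_like(d)],-1)
    return (P@np.linalg.inv(f["view"]).T)[...,:3]
E
python3 - <<'E'
from h import *
from cell import *
f=dict(np.load("pics/scene0.npz"));g=grab_frame("side");cv2.imwrite("pics/side0.png",g["color"])
for n,f in(("scene",f),("side",g)):
    W=cloud(f);c=f["color"].astype(int);z=W[...,2];ok=f["depth"]>0
    red=(c[...,2]>120)&(c[...,1]<70)&(c[...,0]<70)
    blk=c.max(-1)<70
    box=(W[...,0]>.2)&(W[...,0]<.8)&(W[...,1]>-.4)&(W[...,1]<.7)
    for nm,m in(("red",red),("blk",blk)):
        M=m&ok&box&(z>.1)&(z<.14); T=M&(z>.129)
        for lab,Q in(("all",M),("top",T)):
            k,L,st,ce=cv2.connectedComponentsWithStats(Q.astype(np.uint8))
            for i in range(1,k):
                if st[i,4]>15:
                    p=W[L==i]; r=cv2.minAreaRect((p[:,:2]*1000).astype(np.float32))
                    print(n,nm,lab,st[i],ce[i].round(),p.mean(0).round(4),np.round(r[0]),np.round(r[1]),round(r[2]))
    # console/housing orientation
f=dict(np.load("pics/scene0.npz"));W=cloud(f)
for p in [(250,258),(406,350),(447,240),(300,210),(268,248),(310,215),(300,268),(345,222)]: print(p,W[p[1],p[0]].round(3))
cv2.imwrite("pics/crop.png",cv2.resize(f["color"][195:355,235:465],None,fx=3.4,fy=3.4,interpolation=2))
E
```

```text
scene red all [272 216  14   9  56] [278. 221.] [0.4448 0.0109 0.1323] [448.  12.] [20. 13.] 10
scene red top [272 216  14   9  56] [278. 221.] [0.4448 0.0109 0.1323] [448.  12.] [20. 13.] 10
scene blk all [ 70  89  20  19 195] [ 82. 100.] [0.551  0.6622 0.1239] [551. 665.] [74. 27.] 47
scene blk all [ 97  96  34  15 283] [113. 103.] [0.6062 0.6369 0.1066] [612. 640.] [48. 62.] 10
scene blk all [ 31 100  27  11 134] [ 46. 106.] [0.4774 0.6751 0.1306] [481. 679.] [29. 53.] 77
scene blk all [311 106  11  24 131] [317. 118.] [0.7881 0.215  0.1173] [783. 215.] [33.  6.] 2
scene blk all [375 125  10  24 125] [380. 137.] [0.7887 0.065  0.1172] [786.  65.] [28.  5.] 1
scene blk all [385 135  17  17 229] [393. 143.] [0.7736 0.0283 0.1221] [777.  30.] [29. 28.] 80
scene blk all [321 215  16  27 310] [328. 228.] [ 0.4864 -0.0457  0.1197] [492. -43.] [16. 26.] 87
scene blk top [81 89  8  8 33] [85. 93.] [0.5653 0.6689 0.1344] [557. 663.] [44. 12.] 39
scene blk top [70 98 13  6 50] [ 77. 101.] [0.5295 0.6438 0.1339] [531. 645.] [19. 18.] 85
scene blk top [ 31 100  27  10  90] [ 46. 105.] [0.4775
[... 936 characters left out ...]
. 255.] [ 0.4888 -0.0457  0.1181] [489. -45.] [15. 25.] 71
side blk top [220 119  27   9  91] [232. 123.] [0.4845 0.6801 0.1352] [492. 682.] [70. 24.] 6
side blk top [256 119  10   6  38] [260. 121.] [0.5609 0.6742 0.134 ] [564. 677.] [35. 15.] 24
side blk top [247 123   9   6  30] [251. 126.] [0.5286 0.6458 0.1338] [527. 648.] [18. 19.] 52
side blk top [325 244  15   7  49] [331. 247.] [ 0.4881 -0.0443  0.1313] [490. -44.] [10. 21.] 82
(250, 258) [0.396 0.025 0.088]
(406, 350) [ 0.427 -0.22   0.032]
(447, 240) [ 0.657 -0.153  0.051]
(300, 210) [0.534 0.047 0.092]
(268, 248) [0.424 0.015 0.094]
(310, 215) [0.529 0.023 0.094]
(300, 268) [ 0.417 -0.051  0.094]
(345, 222) [ 0.552 -0.029  0.09 ]
```

View pics/crop.png

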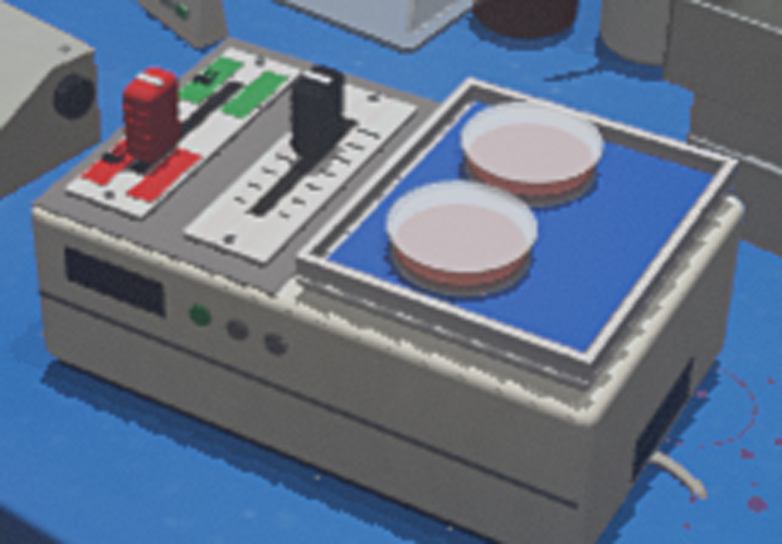

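View pics/side0.png

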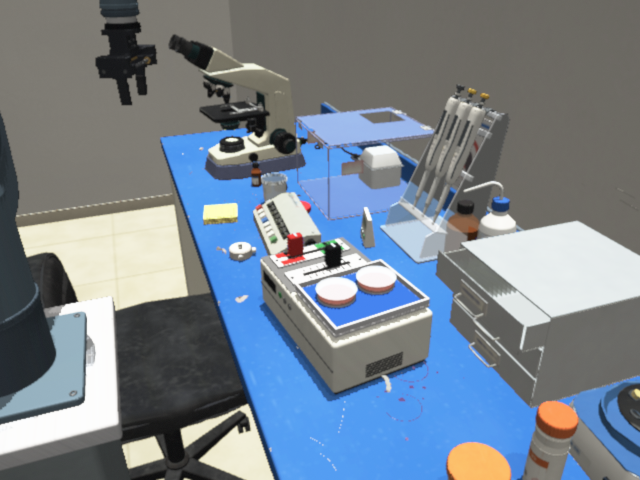

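The crop shows the red grip at the red-marked near end and its slot running to the green marks. The black slot runs from about crop (258,212) to (355,122). In the side view both grips stand clear, with nothing tall nearby.

```bash
python3 - <<'E'
from h import *
from cell import *
f=dict(np.load("pics/scene0.npz"));K=f["camera_matrix"];C=np.linalg.inv(f["view"])
def ray(cx,cy,z):
    u,v=cx/3.4+235-.35,cy/3.4+195-.35
    d=C[:3,:3]@np.linalg.inv(K)@[u,v,1];o=C[:3,3];return (o+d*(z-o[2])/d[2])[:2]
def ang(a,b):
    d=b-a;return np.degrees(np.arctan2(d[1],d[0])).round(1),np.hypot(*d).round(3),a.round(3),b.round(3)
print("blk plate right edge",ang(ray(265,265,.094),ray(418,103,.094)))
print("blk slot",ang(ray(258,212,.094),ray(355,122,.094)))
print("red plate right edge",ang(ray(145,217,.094),ray(292,75,.094)))
print("red slot far end",ray(238,85,.094),"red top",ray(152,76,.133),"blk top",ray(320,76,.133))
W=cloud(f);z=W[...,2];m=(abs(z-.125)<0.004)
m=(abs(z-.092)<.005)&(W[...,0]>.3)&(W[...,0]<.65)&(abs(W[...,1]+.08)<.22)
k,L,st,ce=cv2.connectedComponentsWithStats(m.astype(np.uint8));i=1+st[1:,4].argmax()
print(cv2.minAreaRect((W[L==i][:,:2]*1000).astype(np.float32)))
s=sense();O=s["orientation"];print(s["position"],np.degrees(np.arctan2(O[1,1],O[0,1])))
E
```

```text
blk plate right edge (np.float64(8.2), np.float64(0.134), array([ 0.419, -0.072]), array([ 0.552, -0.053]))
blk slot (np.float64(5.8), np.float64(0.078), array([ 0.445, -0.047]), array([ 0.522, -0.039]))
red plate right edge (np.float64(8.7), np.float64(0.123), array([ 0.414, -0.012]), array([0.536, 0.007]))
red slot far end [0.51423415 0.02091689] red top [0.45196298 0.01529874] blk top [ 0.49490981 -0.0410418 ]
((485.074951171875, -83.06686401367188), (161.6378936767578, 259.866455078125), 7.127359390258789)
[0.2533869  0.59804261 0.21127875] 67.0403658715478
```

```bash
python3 -m handwheel '0.025 -0.04 0 0 0 -0.07 100; 0.05 -0.085 0 0 0 -0.15 100; 0.075 -0.13 0 0 0 -0.23 100; 0.1 -0.175 0 0 0 -0.31 100; 0.125 -0.22 0 0 0 -0.39 100; 0.15 -0.26 0 0 0 -0.47 100; 0.17 -0.3 0 0 0 -0.54 100; 0.17 -0.3 0 0 0 -0.54 100' 10
python3 -m handwheel '0.005 -0.045 0 0 0 -0.07 100; 0.01 -0.09 0 0 0 -0.15 100; 0.015 -0.135 0 0 0 -0.23 100; 0.018 -0.18 0 0 0 -0.31 100; 0.021 -0.225 0 0 0 -0.39 100; 0.023 -0.265 0 0 0 -0.46 100; 0.023 -0.287 0 0 0 -0.5 100; 0.023 -0.287 0 0 0 -0.5 100' 10
python3 - <<'E'
from h import *
from cell import *
s=sense();O=s["orientation"];print(s["position"],s["q"],np.degrees(np.arctan2(O[1,1],O[0,1])))
f=grab_frame("wrist");cv2.imwrite("pics/w1.png",f["color"])
T=np.eye(4);T[:3,:3]=O;T[:3,3]=s["position"];f["view"]=np.linalg.inv(T@f["T_tool_cam"])
W=cloud(f);c=f["color"].astype(int);ok=f["depth"]>0
for nm,m in(("red",(c[...,2]>110)&(c[...,1]<80)&(c[...,0]<80)),("blk",c.max(-1)<75)):
    M=(m&ok&(W[...,2]>.126)&(W[...,2]<.138)).astype(np.uint8)
    k,L,st,ce=cv2.connectedComponentsWithStats(M)
    for i in range(1,k):
        if st[i,4]>60:
            p=W[L==i];print(nm,st[i],p.mean(0).round(4),cv2.minAreaRect((p[:,:2]*1000).astype(np.float32)))
E
```

```text
time_s: 0.95
position: [0.4271, 0.2913, 0.212]
orientation: [[-0.579, 0.815, 0.001], [0.815, 0.579, -0.003], [-0.003, -0.001, -1.0]]
contact_force: [-0.5, -0.1, -0.3]
grip_width: 0.0881
grip_force: 0.0
time_s: 1.75
position: [0.4464, 0.0086, 0.212]
orientation: [[-0.124, 0.992, -0.0], [0.992, 0.124, -0.001], [-0.001, -0.0, -1.0]]
contact_force: [-0.0, 0.9, -0.1]
grip_width: 0.0879
grip_force: 0.0
[0.44637323 0.00860354 0.21197237] [-29.43542537  11.06635508  25.55718788 118.75999362  -6.02485784
  51.39434606   6.60169407] 7.1277782598004595
red [312 218  35  21 546] [0.4482 0.0177 0.1321] ((448.9371032714844, 17.038406372070312), (23.635021209716797, 14.575311660766602), 6.966940879821777)
blk [362 294  32  21 516] [ 0.4917 -0.0354  0.1313] ((492.2184143066406, -36.74551773071289), (22.722185134887695, 14.174487113952637), 6.429780960083008)
```

View pics/w1.png

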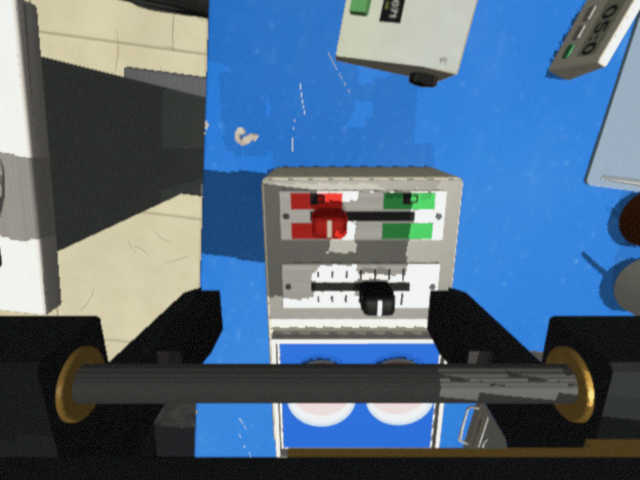

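The wrist view shows the red grip at (329,222) and the black grip at (377,298), both parallel to the tool's closing line. The y estimates differ by 5 mm, so I'll measure again once the arm has settled.

```bash
python3 -m handwheel '0 0 0 0 0 0 100; 0 0 0 0 0 0 100' | head -2
python3 - <<'E'
from h import *
from cell import *
for _ in range(2):
    s=sense();O=s["orientation"]
    f=grab_frame("wrist");T=np.eye(4);T[:3,:3]=O;T[:3,3]=s["position"];f["view"]=np.linalg.inv(T@f["T_tool_cam"])
    for n,f in(("w",f),("scene",grab_frame("scene")),("side",grab_frame("side"))):
        W=cloud(f);c=f["color"].astype(int);ok=f["depth"]>0
        for nm,m in(("red",(c[...,2]>110)&(c[...,1]<80)&(c[...,0]<80)),("blk",c.max(-1)<75)):
            M=m&ok&(W[...,2]>.126)&(W[...,2]<.138)&(abs(W[...,0]-.47)<.05)&(abs(W[...,1]+.015)<.05)
            p=W[M]
            if len(p)>20:print(n,nm,len(p),p.mean(0).round(4),np.round(cv2.minAreaRect((p[:,:2]*1000).astype(np.float32))[0],1))
print(s["position"])
E
```

```text
time_s: 2.0
position: [0.4466, 0.0131, 0.2118]
w red 526 [0.4485 0.0178 0.1322] [448.6  17.2]
w blk 505 [ 0.4917 -0.0354  0.1314] [492.  -36.4]
scene red 60 [0.4456 0.0117 0.1325] [449.   12.3]
scene blk 108 [ 0.4874 -0.0446  0.131 ] [490.4 -42.8]
side red 51 [0.4448 0.0102 0.1312] [445.1  10.2]
side blk 83 [ 0.4878 -0.044   0.1301] [488.6 -43.4]
w red 519 [0.4486 0.0178 0.1322] [448.9  17.4]
w blk 504 [ 0.4917 -0.0353  0.1313] [482.2  -7.4]
scene red 60 [0.4455 0.0115 0.1328] [447.4  11.7]
scene blk 104 [ 0.4882 -0.0445  0.131 ] [491.2 -42.6]
side red 52 [0.4446 0.0102 0.1311] [445.    9.8]
side blk 81 [ 0.4879 -0.0441  0.1302] [489.2 -43.6]
[0.44661627 0.01247018 0.2118657 ]
```

```bash
python3 -m handwheel '0 0.003 -0.03 0 0 0 100; 0 0.003 -0.06 0 0 0 100; 0 0.003 -0.085 0 0 0 100; 0 0.003 -0.1 0 0 0 100; 0 0.003 -0.107 0 0 0 100; 0 0.003 -0.107 0 0 0 100' 10
python3 -m handwheel '0 0 0 0 0 0 45; 0 0 0 0 0 0 45; 0 0 0 0 0 0 45; 0 0 0 0 0 0 45;0 0 0 0 0 0 45' 10
python3 - <<'E'
from h import *
from cell import *
f=grab_frame("scene");cv2.imwrite("pics/s2.png",cv2.resize(f["color"][140:300,200:400],None,fx=3.4,fy=3.4,interpolation=2))
E
```

```text
time_s: 2.9
position: [0.4462, 0.0145, 0.1044]
orientation: [[-0.13, 0.992, -0.001], [0.992, 0.13, -0.0], [-0.0, -0.001, -1.0]]
contact_force: [0.6, -0.4, -0.9]
grip_width: 0.0879
grip_force: 0.0
time_s: 3.4
position: [0.4468, 0.0146, 0.1052]
orientation: [[-0.13, 0.992, 0.001], [0.992, 0.13, 0.0], [0.0, 0.001, -1.0]]
contact_force: [-0.4, -0.9, -0.1]
grip_width: 0.0501
grip_force: 0.0
```

View pics/s2.png

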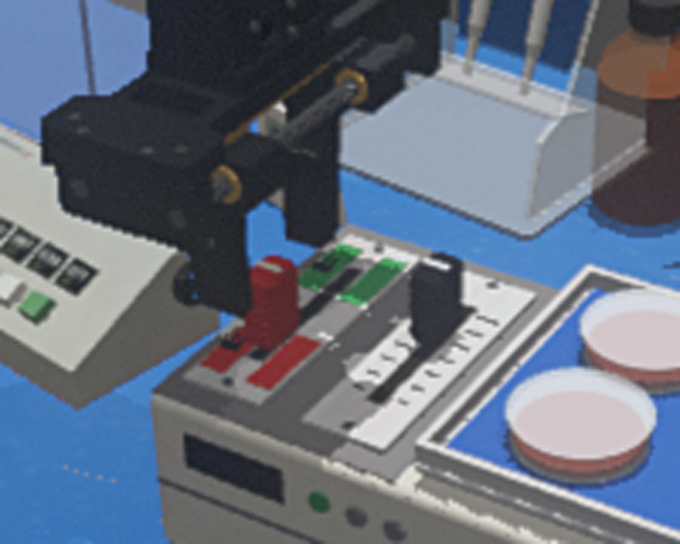

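The near finger's bottom is at crop (240,312) and the rear finger's at (315,240), so the fingers look shifted to the left of the red grip at (272,300). I'll quantify that with depth.

```bash
python3 - <<'E'
from h import *
from cell import *
s=sense();print(s["position"])
R=np.array([[np.cos(.124),np.sin(.124)],[-np.sin(.124),np.cos(.124)]])
for n in("scene","side"):
    f=grab_frame(n);W=cloud(f);c=f["color"].astype(int)
    m=(c.max(-1)<75)&(abs(W[...,0]-.45)<.08)&(W[...,1]>-.02)&(W[...,1]<.08)&(W[...,2]>.1)&(W[...,2]<.14)
    k,L,st,ce=cv2.connectedComponentsWithStats(m.astype(np.uint8))
    for i in range(1,k):
        if st[i,4]>20:
            p=W[L==i];q=(p[:,:2]-s["position"][:2])@R.T
            print(n,st[i],p.mean(0).round(4),"zmin",p[:,2].min().round(4),"along",np.percentile(q[:,0],[2,98]).round(4),"across",np.percentile(q[:,1],[2,98]).round(4))
    r=(c[...,2]>110)&(c[...,1]<80)&(c[...,0]<80)&(W[...,2]>.126)&(W[...,2]<.14)&(abs(W[...,1])<.05)&(abs(W[...,0]-.46)<.05)
    q=(W[r][:,:2]-s["position"][:2])@R.T;print(n,"red",r.sum(),np.percentile(q,[2,98],axis=0).round(4).tolist())
    if n=="side":cv2.imwrite("pics/sd2.png",cv2.resize(f["color"][170:310,230:400],None,fx=4,fy=4,interpolation=2))
E
```

```text
[0.44671009 0.01454622 0.10509277]
scene [284 206  15   8  56] [0.4729 0.0111 0.1367] zmin 0.1331 along [0.0223 0.034 ] across [-0.0132  0.0046]
scene red 39 [[-0.0089, -0.0059], [0.0107, 0.0038]]
side [304 227  11   8  43] [0.4711 0.0109 0.1366] zmin 0.1318 along [0.0191 0.0306] across [-0.0112  0.0046]
side [277 236   7   6  28] [0.42   0.0016 0.1367] zmin 0.1324 along [-0.034  -0.0228] across [-0.0115 -0.0073]
side red 40 [[-0.0106, -0.0073], [0.0085, 0.0016]]
```

View pics/sd2.png

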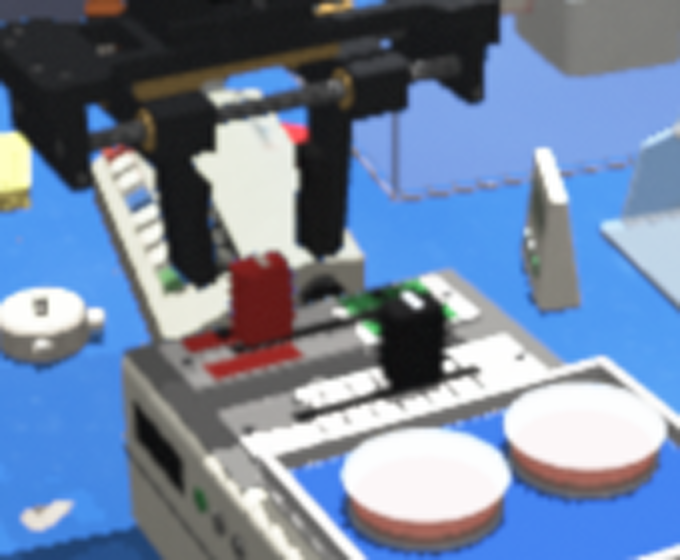

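Both views put the fingertips at z≈0.132, about the height of the grip's top, although the TCP reads 0.105. The tips may drop as the fingers shut. I'll close to just over the grip width (27 mm) and measure again.

```bash
python3 -m handwheel '0 0 0 0 0 0 32; 0 0 0 0 0 0 32; 0 0 0 0 0 0 32' 10
cat > tip.py <<'E'
from h import *
from cell import *
s=sense();print(s["position"],s["contact_force"].round(1),s["grip_width"],s["grip_force"])
R=np.array([[np.cos(.124),np.sin(.124)],[-np.sin(.124),np.cos(.124)]])
for n in("scene","side"):
    f=grab_frame(n);W=cloud(f);c=f["color"].astype(int);q=(W[...,:2]-s["position"][:2])@R.T
    base=(abs(q[...,0])<.07)&(abs(q[...,1])<.03)&(W[...,2]>.1)&(W[...,2]<.16)
    for nm,m in(("dark",c.max(-1)<75),("red",(c[...,2]>90)&(c[...,1]<80)&(c[...,0]<80))):
        k,L,st,ce=cv2.connectedComponentsWithStats((m&base).astype(np.uint8))
        for i in range(1,k):
            if st[i,4]>15:
                a=L==i;print(n,nm,st[i],"z",np.percentile(W[a][:,2],[1,50,99]).round(3),"al",np.percentile(q[a][:,0],[2,98]).round(3),"ac",np.percentile(q[a][:,1],[2,98]).round(3))
E
python3 tip.py
```

```text
time_s: 3.85
position: [0.4467, 0.0145, 0.1049]
orientation: [[-0.13, 0.992, 0.0], [0.992, 0.13, -0.0], [-0.0, 0.0, -1.0]]
contact_force: [0.6, -0.1, -0.3]
grip_width: 0.0281
grip_force: 0.1
[0.44670185 0.01450719 0.10491655] [ 0.6 -0.1 -0.3] 0.02812618269235576 0.1408482575789094
scene dark [279 197  17  20 259] z [0.132 0.147 0.16 ] al [0.013 0.027] ac [-0.014  0.005]
scene dark [261 212  18  18 224] z [0.132 0.147 0.16 ] al [-0.031 -0.015] ac [-0.014  0.005]
scene red [278 215   9  10  42] z [0.129 0.132 0.143] al [-0.009  0.011] ac [-0.011  0.002]
scene red [272 228   8  13  68] z [0.104 0.114 0.125] al [-0.012 -0.007] ac [-0.008  0.004]
side dark [300 217  12  19 170] z [0.133 0.147 0.16 ] al [0.012 0.025] ac [-0.013  0.004]
side dark [275 224  14  17 157] z [0.128 0.148 0.16 ] al [-0.031 -0.016] ac [-0.013  0.003]
side red [287 233  17  23 280] z [0.101 0.117 0.134] al [-0.012  0.011] ac [-0.009  0.001]
```

Vision consistently puts the tips 27 mm higher than the TCP reading, centred across and along the grip. I'll reopen a little and lower in small steps, watching the force.

```bash
python3 -m handwheel '0 0 0 0 0 0 45; 0 0 0 0 0 0 45; 0 0 -0.004 0 0 0 45; 0 0 -0.008 0 0 0 45; 0 0 -0.008 0 0 0 45' 10;python3 tip.py
```

```text
time_s: 4.45
position: [0.4461, 0.0144, 0.0963]
orientation: [[-0.13, 0.992, -0.001], [0.992, 0.13, -0.0], [-0.0, -0.001, -1.0]]
contact_force: [-0.9, 0.4, 0.6]
grip_width: 0.0394
grip_force: 0.0
[0.44605312 0.014434   0.09626958] [-0.9  0.4  0.6] 0.03939892422055676 0.0
scene dark [282 194  16  27 317] z [0.123 0.142 0.159] al [0.019 0.034] ac [-0.013  0.005]
scene dark [259 213  18  25 284] z [0.124 0.141 0.16 ] al [-0.037 -0.019] ac [-0.014  0.005]
scene red [276 215  11  18  68] z [0.119 0.132 0.135] al [-0.01   0.012] ac [-0.008  0.002]
scene red [272 234   8   6  23] z [0.104 0.108 0.115] al [-0.011 -0.008] ac [-0.007  0.004]
side dark [303 217  13  23 228] z [0.123 0.143 0.16 ] al [0.018 0.032] ac [-0.013  0.003]
side dark [271 224  13  22 203] z [0.125 0.144 0.16 ] al [-0.037 -0.022] ac [-0.012  0.003]
side red [287 233  17  22 281] z [0.101 0.118 0.134] al [-0.012  0.011] ac [-0.008  0.001]
```

```bash
python3 -m handwheel '0 0 -0.004 0 0 0 45; 0 0 -0.006 0 0 0 45; 0 0 -0.006 0 0 0 45' 10;python3 tip.py
```

```text
time_s: 4.85
position: [0.4463, 0.0144, 0.0906]
orientation: [[-0.13, 0.992, -0.001], [0.992, 0.13, -0.0], [-0.0, -0.001, -1.0]]
contact_force: [-0.1, -0.3, -0.1]
grip_width: 0.0393
grip_force: 0.0
[0.44633381 0.0144224  0.09058594] [-0.1 -0.3 -0.1] 0.03933121387161696 0.0
scene dark [282 195  16  29 327] z [0.118 0.138 0.159] al [0.018 0.033] ac [-0.014  0.004]
scene dark [259 213  18  28 319] z [0.118 0.137 0.159] al [-0.037 -0.02 ] ac [-0.014  0.006]
scene red [276 215  11  27  85] z [0.102 0.132 0.135] al [-0.01   0.012] ac [-0.008  0.002]
side dark [303 216  13  27 269] z [0.118 0.14  0.159] al [0.018 0.033] ac [-0.012  0.004]
side dark [271 224  14  26 244] z [0.118 0.142 0.16 ] al [-0.038 -0.022] ac [-0.012  0.003]
side red [287 233  17  23 282] z [0.101 0.118 0.134] al [-0.012  0.011] ac [-0.008  0.002]
```

There is no contact with the reading below track height, so the tips really are higher than reported. I'll lower 8 mm more and grip.

```bash
python3 -m handwheel '0 0 -0.004 0 0 0 45; 0 0 -0.008 0 0 0 45; 0 0 -0.008 0 0 0 20; 0 0 -0.008 0 0 0 20;0 0 -0.008 0 0 0 20;0 0 -0.008 0 0 0 20;0 0 -0.008 0 0 0 20' 12;python3 tip.py
```

```text
time_s: 5.65
position: [0.447, 0.0145, 0.0829]
orientation: [[-0.13, 0.992, 0.001], [0.992, 0.13, -0.0], [-0.0, 0.001, -1.0]]
contact_force: [3.4, 0.3, -4.7]
grip_width: 0.0238
grip_force: 12.0
[0.44697695 0.01448552 0.08293232] [ 3.4  0.3 -4.7] 0.02383161524635341 11.999603571603075
scene dark [264 197  32  46 697] z [0.11  0.134 0.159] al [-0.03   0.025] ac [-0.014  0.005]
scene red [279 216   7   8  30] z [0.13  0.133 0.135] al [-0.006  0.009] ac [-0.008  0.001]
side dark [299 216  14  32 317] z [0.111 0.138 0.16 ] al [0.01  0.025] ac [-0.013  0.003]
side dark [275 223  16  31 307] z [0.11  0.137 0.159] al [-0.031 -0.013] ac [-0.013  0.003]
side red [289 234  14  22 214] z [0.101 0.118 0.134] al [-0.011  0.008] ac [-0.009 -0.   ]
```

The grip is held at a width of 23.8 mm. Now I'll slide it along the slot.

```bash
python3 -m handwheel '0.008 0.001 0 0 0 0 20; 0.016 0.002 0 0 0 0 20; 0.024 0.003 0 0 0 0 20; 0.032 0.004 0 0 0 0 20; 0.04 0.005 0 0 0 0 20; 0.046 0.006 0 0 0 0 20; 0.046 0.006 0 0 0 0 20' 12
```

```text
time_s: 6.45
position: [0.4943, 0.0204, 0.0829]
orientation: [[-0.13, 0.992, 0.002], [0.992, 0.13, -0.0], [-0.001, 0.002, -1.0]]
contact_force: [2.2, -0.4, -0.9]
grip_width: 0.024
grip_force: 12.0
```

```bash
python3 -m handwheel '0.004 0.0005 0 0 0 0 20; 0.008 0.001 0 0 0 0 20; 0.012 0.0015 0 0 0 0 20;0.012 0.0015 0 0 0 0 20' 12
python3 -m handwheel '0.003 0.0005 0 0 0 0 20; 0.006 0.001 0 0 0 0 20; 0.006 0.001 0 0 0 0 20' 12
```

```text
time_s: 6.85
position: [0.5053, 0.0218, 0.0829]
orientation: [[-0.13, 0.992, 0.001], [0.992, 0.13, -0.0], [-0.0, 0.001, -1.0]]
contact_force: [-0.9, -2.4, 1.5]
grip_width: 0.0239
grip_force: 12.0
time_s: 7.15
position: [0.5097, 0.0224, 0.0829]
orientation: [[-0.129, 0.992, -0.002], [0.992, 0.129, -0.0], [-0.0, -0.002, -1.0]]
contact_force: [-5.2, -3.5, 6.5]
grip_width: 0.0239
grip_force: 12.0
```

```bash
for i in 1; do python3 -m handwheel '0.002 0.0002 0 0 0 0 20; 0.004 0.0005 0 0 0 0 20; 0.004 0.0005 0 0 0 0 20; 0.004 0.0005 0 0 0 0 20' 12; done; python3 tip.py | head -1
python3 - <<'E'
from h import *
from cell import *
f=grab_frame("scene");cv2.imwrite("pics/s3.png",cv2.resize(f["color"][180:290,230:390],None,fx=5,fy=5,interpolation=2))
E
```

```text
time_s: 7.55
position: [0.5097, 0.0225, 0.0825]
orientation: [[-0.129, 0.992, -0.01], [0.992, 0.129, -0.0], [0.001, -0.01, -1.0]]
contact_force: [-15.5, -4.5, 17.6]
grip_width: 0.0237
grip_force: 12.0
[0.50968512 0.02251562 0.08245207] [-15.5  -4.5  17.6] 0.02369808240633839 12.001432841643691
```

View pics/s3.png

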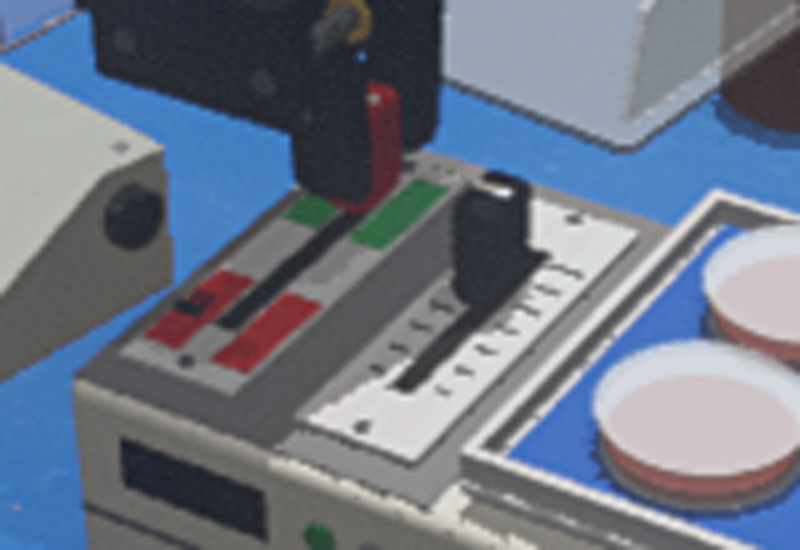

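The red grip is at the green end: about (385,140) in the crop, between the green marks. It stopped moving as the force built to 15 N, and the black slide hasn't moved. I'll ease off, release and lift.

```bash
python3 -m handwheel '-0.003 -0.0004 0 0 0 0 20; -0.003 -0.0004 0 0 0 0 55; -0.003 -0.0004 0 0 0 0 55; -0.003 -0.0004 0 0 0 0 55; -0.003 -0.0004 0 0 0 0 55' 12
python3 -m handwheel '0 0 0.02 0 0 0 55; 0 0 0.05 0 0 0 55; 0 0 0.09 0 0 0 55; 0 0 0.13 0 0 0 55; 0 0 0.15 0 0 0 55; 0 0 0.15 0 0 0 55; 0 0 0.15 0 0 0 55' 12
python3 - <<'E'
from h import *
from cell import *
f=grab_frame("scene");cv2.imwrite("pics/s4.png",cv2.resize(f["color"][180:290,230:390],None,fx=5,fy=5,interpolation=2))
for n in("scene","side"):
    f=grab_frame(n);W=cloud(f);c=f["color"].astype(int)
    for nm,m in(("red",(c[...,2]>110)&(c[...,1]<80)&(c[...,0]<80)),("blk",c.max(-1)<75)):
        p=W[m&(W[...,2]>.126)&(W[...,2]<.138)&(abs(W[...,0]-.49)<.05)&(abs(W[...,1]+.015)<.05)];print(n,nm,len(p),p.mean(0).round(4))
print(sense()["position"])
E
```

```text
time_s: 8.2
position: [0.5122, 0.0235, 0.083]
orientation: [[-0.13, 0.991, 0.001], [0.991, 0.13, 0.0], [0.0, 0.001, -1.0]]
contact_force: [-0.2, 0.2, -0.1]
grip_width: 0.0487
grip_force: 0.0
time_s: 8.9
position: [0.5116, 0.0233, 0.2327]
orientation: [[-0.13, 0.992, 0.0], [0.992, 0.13, 0.0], [0.0, 0.0, -1.0]]
contact_force: [-0.2, -0.6, -1.2]
grip_width: 0.0484
grip_force: 0.0
scene red 48 [0.5062 0.0198 0.1326]
scene blk 118 [ 0.4881 -0.0445  0.1309]
side red 47 [0.5057 0.018  0.131 ]
side blk 92 [ 0.4891 -0.0437  0.1303]
[0.51070833 0.02306597 0.23155064]
```

View pics/s4.png

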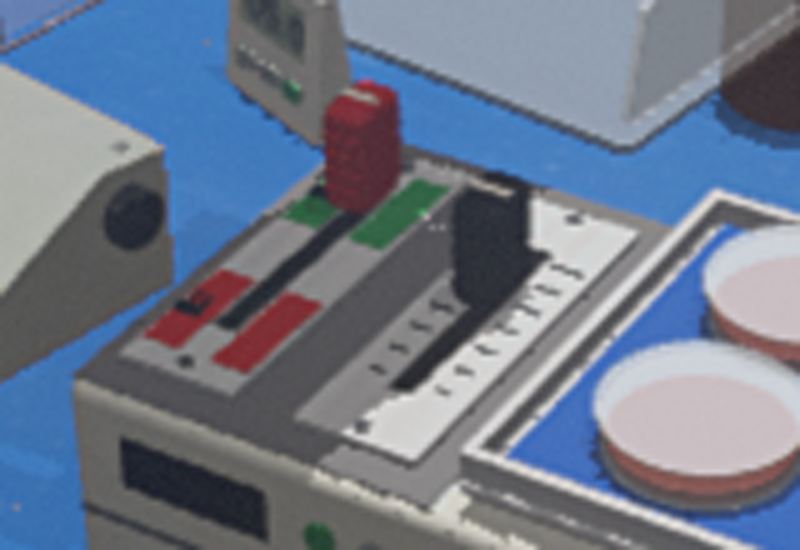

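The red grip stands free at the green end, at about (362,145), and the black slide is unchanged. As a check, I'll compare the grip's position with the slot's visible ends.

```bash
python3 - <<'E'
from h import *
f=dict(np.load("pics/scene0.npz"));K=f["camera_matrix"];C=np.linalg.inv(f["view"])
def ray(u,v,z):
    d=C[:3,:3]@np.linalg.inv(K)@[u,v,1];o=C[:3,3];return (o+d*(z-o[2])/d[2])[:2].round(4)
g=lambda x,y,z:ray(x/5+230-.4,y/5+180-.4,z)
print("near slot end",g(225,326,.094),"plate near corners",g(122,350,.094),g(238,395,.094),"red top now",g(361,92,.133),"blk slot",g(398,388,.094),g(548,255,.094))
print("far slot end, first pic",ray(238/3.4+234.65,85/3.4+194.65,.094), "red top then",ray(152/3.4+234.65,76/3.4+194.65,.133))
E
```

```text
near slot end [0.4361 0.0131] plate near corners [0.4091 0.0287] [ 0.4134 -0.0122] red top now [0.5121 0.0234] blk slot [ 0.4433 -0.0459] [ 0.5225 -0.0395]
far slot end, first pic [0.5142 0.0209] red top then [0.452  0.0153]
```

The visible slot is 79 mm long, which puts the stop at x≈0.510. The grip held at 0.5097, so it is fully home.

```bash
python3 -c "
from cell import *
print(close_job())"
```

```text
the job is handed in; nothing more can be done
None
```

The red lock grip is fully home at the green-marked end stop and released; the black speed slide has not moved, the arm is clear, and the job was handed in at about 9 s (no verdict came back).

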